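# Tighten the recessed nut of a pressure vessel

### The job

In the open steel pressure vessel a long T-handled socket key already stands on the nut at the bottom of the deep bore. Turn the key clockwise (seen from above) until the nut comes to its stop, then draw the key straight up out of the vessel and stand it, socket down, in the round white plastic key pot, not in the glass beaker.

Things in the scene. Friction and masses are not known exactly. Their poses are not given: they have to be found in the camera images.
- key: Loose T-handled socket key, 0.25 kg, 179 mm long, upright on the nut in the open vessel. Origin: centre of the socket's open lower end (at the start 25 mm above the table); z up along the shaft. Steel socket 33 mm wide, 28 mm high; shaft 12 mm; black plastic cross bar centred 170 mm above the origin, 100 mm long along y, 14 mm wide along x, 18 mm high, with flat sides to grip.
- vessel: Open steel pressure vessel, fixed to the bench. Foot disc 110 mm in diameter, barrel 80 mm, top flange 104 mm, flange top 110 mm above the table. Central upright bore 46 mm wide, 85 mm deep, the nut at its bottom on the axis. Origin at the centre of its underside, z up. A like vessel with a flat lid and no key, farther from the robot, is not part of the job.
- nut (a joint): Angle (rad) of the square brass nut, 16 mm across, 14 mm high; grows clockwise seen from above. Starts at 0 to 0.15; stop at 1.1 (tight). Stiff (about 0.15 N m), stays where left. The socket has 0.2 rad play on it either way: the key turns 1.1 to 1.35 rad clockwise in all until the nut meets its stop. Turning the key back 0.1 rad then eases the socket.
- holder: Key pot: open round white plastic pot, fixed to the bench, on a thin foot disc 110 mm in diameter. Outside 80 mm, inside 72 mm wide; rim 100 mm above the table, inner floor 8 mm above it. Origin at the centre of its underside, z up. A key let go in it leans on the rim. The loose glass beaker nearby, 80 mm wide and 95 mm high, is not the pot.
Not all that is in view belongs to the job. What is shaped like the holder but green is not meant.

How it is judged (in metres and radians):
On the way:
1. the nut has been turned clockwise to its stop (beyond 0.9 rad) (value of joint nut above 0.9 rad), for 0.2 s.
At the end, for the whole second after the job is handed in: The nut is beyond 0.9 rad; the key stands at rest in the pot: its socket end within 35 mm of the pot's axis and under 30 mm above the table, the shaft within 40 degrees of upright (value of joint nut above 0.9 rad and horizontal distance between key and holder below 0.035 m and height (world z) of key below 0.03 m and angle between key's own z axis and vertical below 0.7 rad and linear speed of key below 0.03 m/s); the robot touches nothing.
It also fails if it takes over 58 s, if anything falls off the work surface, if the arm or the gripper's body presses on something with over 40 N, if the wrist force passes 120 N, or if a joint passes its speed limit or range.

### The arm

A 7-joint arm with a two-finger parallel gripper is mounted at the origin on the work surface. World frame = base frame: x ahead of the robot, y to its left, z up, the work surface at z = 0. Lengths are in mm, angles in rad, forces in N, time in s.
With the tool pointing down it reaches from about 425 to 875 mm from the base axis. Payload 8.4 kg.
Tool frame: the origin (TCP) lies at the very end of the fingers, on their centre line; the grasp point (between the pads) lies 19 mm behind it; z points along the fingers, y is the line along which they close (so a half turn about z gives the same grasp; the last joint's range is limited). The gripper opens to 85 mm and grips with 20 to 120 N. Pads are 22 mm wide; open, the fingers measure 114 mm over their backs; the gripper's body (76 mm by 85 mm) begins 54 mm behind the grasp point. The pads swing forward as they close: fully open they stand 13 mm farther back than shut.
Start: joints at [-1.287, 0.333, 0.04, 1.465, -0.013, 1.343, -0.059], TCP at [242.787, 602.925, 231.308] pointing down, gripper open.
Joint ranges: [-2.58, 2.58], [-0.38, 2.09], [-1.3, 1.39], [0.25, 2.4], [-1.5, 4.64], [0.08, 2.09], [-2.65, 2.65]. Speed limits (rad/s): [2.22, 2.22, 2.79, 2.79, 3.14, 3.14, 3.14].

### API

Orientations are given as a rotation vector (axis times angle).
In Python, from rig import r, viewer, close_job gives the robot as it stands. The module is installed in compiled form; this text tells all that it offers.
- The arm moves only by the tool jog_arm, never from a script. Its argument "motion" is a list of rows, each a list of 3 entries, a list of its own where there are three numbers: the gripper command: -1 is shut, 1 is fully open, values between are in proportion, then the shift along the world's x, y, z in cm, then the turn, a rotation vector about the world's x, y, z in rad. In form: [[claw, [tx, ty, tz], [rx, ry, rz]], ...]. A call has exactly 5 rows; each row is the pose to reach, as a shift and turn from the pose commanded when the call began; what a row does not reach only later rows make up. A row lasts 1/10 s, in which the tool goes at most 50 mm and 8.59 degrees, less where a joint would pass 70% of its speed; a pose out of reach is approached as far as the arm can. A call with a gripper value outside its range is refused whole. The fingers move at their own pace and stop on an object; "newtons" is the grip in N (left out, the last holds). Time passes only in rows, so rows that repeat a pose let the fingers close, or fill a call up. It gives the time, the measured TCP pose, the force, the opening and the grip force at its end, in the units of the state.
- r.sense(): the state, without advancing time (a new reading comes with each control period).
- viewer.camera(name): name is "side" or "top" or "wrist"; returns the picture (480x640x3 uint8, blue, green, red); there is no depth.
- viewer.camera_params(name): a dict with "fx", "fy", "cx", "cy" (pixels), "R" (3x3) and "t" (3): a world point X has camera coordinates R X + t. Camera axes: x right, y down, z forward; pixel columns grow to the right and rows downward; lengths in mm; the calibration is good to about 2 mm. The wrist camera is an equidistant fisheye: a pixel r from the principal point sees the ray r / f radians off the axis. A picture is of the moment at which its call begins: read the wrist's pose just before it. camera_params takes no time and is no camera call; for the wrist camera it gives the pose at the moment of the call.
- close_job(): hands the job in; it is judged then, once.
Trained networks look in the newest picture that a camera, given by its name, has taken for a name from the list of things; names that differ only in an ending like _2 or _b are one class to them, and where a whole thing is asked for, a point or a joint stands for the part that bears it (a point fixed in the world has none). Each returns a list of dicts, best first, with "conf" (0 to 1); they miss things now and then, are a little off and sometimes report something else, mostly with a low value. They report only what shows in the picture. A call takes as long as a camera call. They do not tell look-alikes from the thing itself.
- viewer.search_frame(name, camera): "location" ([x, y, z] in mm, in the coordinates of the camera as it stood for that picture, good to about 4 mm: the middle of the surface that is visible of it).
- viewer.pinpoint(name, camera): "location" ([x, y, z] in mm, in the coordinates of the camera as it stood for that picture, good to about 4 mm: a listed point, or the origin of a listed thing).
The state is a dict: "clock": time; "joints": joint angles; "qd": joint speeds; "joint_torque": joint torques, N m; "tool_pos": TCP position; "eef_rot": TCP orientation; "ft_force": force on the tool from outside, world axes, zero at the start; "wrist_torque": the same for the moment, N m; "opening": finger opening in mm; "gripper_force": force on a finger pad.
Only numpy, scipy, OpenCV 4.12 (cv2) and the standard library are available. Lean on these libraries where they do the work, as an engineer would, in place of code of your own. Each camera call takes 0.05 s, during which the arm holds its last target. There are 200 camera calls.

## Working session

There is one attempt and no reset: what is moved stays moved. The work goes in short steps, Python scripts to look and compute and a tool call to move; the robot and the scene stay as the last step left them, time stands still between calls to the robot, and variables do not carry over. Pictures are saved under pics/ and viewed, at most 10 in all, crops included, and the job is handed in when it is done.

Besides the shell and the picture viewer there is one more tool, called after "Call:" as a command line: name --argument value ..., lists and objects as JSON in quotes. jog_arm: Moves the arm, as the interface text tells. Its arguments: {"type":"object","properties":{"motion":{"type":"array"},"newtons":{"type":"number"}},"required":["motion"]}

```bash
mkdir -p pics
cat > h.py <<'E'
from rig import r, viewer, close_job
import numpy as np, cv2
def w(cam,loc):
    p=viewer.camera_params(cam); return np.array(p["R"]).T@(np.array(loc)-np.array(p["t"]))
def find(cams,names):
    for c in cams:
        for n in names:
            for f in ("search_frame","pinpoint"):
                for d in getattr(viewer,f)(n,c)[:4]:
                    print(c,n,f,round(d["conf"],2),w(c,d["location"]).round(0))
E
python3 - <<'E'
from h import *
ims=[viewer.camera(c) for c in("side","top")]
cv2.imwrite("pics/a.png",cv2.resize(np.hstack(ims),(800,300)))
cv2.imwrite("pics/top.png",ims[1]);cv2.imwrite("pics/side.png",ims[0])
find(["side","top"],["key","vessel","holder"])
s=r.sense();print(s["clock"],s["tool_pos"],s["eef_rot"],s["opening"])
E
```

```text
side key search_frame 0.86 [486. 162. 189.]
side vessel search_frame 0.86 [480. 131.  66.]
side vessel pinpoint 0.69 [489. 164.  -1.]
side holder search_frame 0.97 [ 517. -269.   54.]
side holder search_frame 0.92 [ 701. -320.   56.]
side holder search_frame 0.66 [479. 130.  67.]
top key search_frame 0.71 [486. 163. 200.]
top key pinpoint 0.89 [489. 161.  23.]
top vessel search_frame 0.8 [480. 158. 112.]
top vessel pinpoint 0.86 [485. 169.   6.]
top holder search_frame 0.79 [ 706. -300.   32.]
top holder search_frame 0.72 [ 519. -242.    8.]
top holder pinpoint 0.78 [ 520. -243.    2.]
top holder pinpoint 0.62 [ 707. -301.    2.]
0.7 [242.7602298  602.94978484 231.33803628] [-5.97612304e-01 -3.08420737e+00 -4.21033987e-05] 85.46352054966651
```

View pics/top.png

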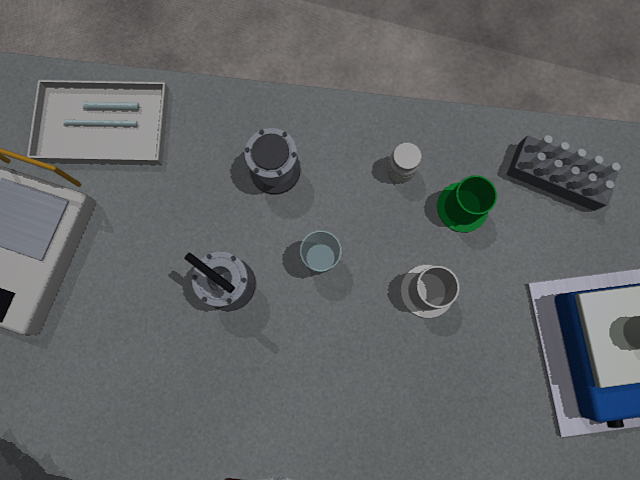

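View pics/side.png

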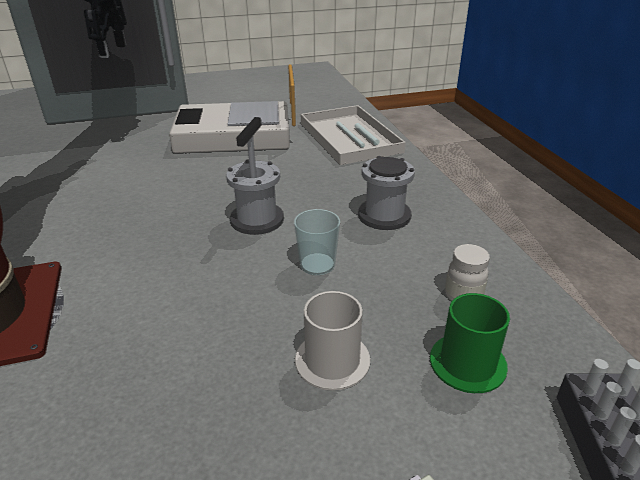

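The white pot is at top-view (437,287), left of and below the green one. The bar runs from (185,257) to (233,289), and the beaker stands at (320,250), between key and pot. Next I'll measure the bar, the pot rim and the vessel flange.

```bash
cat >> h.py <<'E'
def plane(cam,uv,z):
    p=viewer.camera_params(cam);R=np.array(p["R"]);t=np.array(p["t"]).ravel();o=-R.T@t
    uv=np.atleast_2d(np.asarray(uv,float))
    d=np.c_[(uv[:,0]-p["cx"])/p["fx"],(uv[:,1]-p["cy"])/p["fy"],np.ones(len(uv))]@R
    return o+d*((z-o[2])/d[:,2])[:,None]
E
python3 - <<'E'
from h import *
im=cv2.imread("pics/top.png");g=im.max(2)
sub=np.zeros_like(g);sub[245:300,178:242]=255
m=((g<38)&(sub>0)).astype(np.uint8)
n,l,st,c=cv2.connectedComponentsWithStats(m)
k=1+np.argmax(st[1:,4]);print(st[k],c[k])
ys,xs=np.where(l==k);P=plane("top",np.c_[xs,ys],204)[:,:2]
(ctr,sz,a)=cv2.minAreaRect(P.astype(np.float32));print("bar",ctr,sz,a,P.mean(0))
v=np.linalg.svd(P-P.mean(0),full_matrices=False)[2][0];print("dir",v,np.degrees(np.arctan2(v[1],v[0])))
# pot foot: bright low saturation
s=im.max(2).astype(int)-im.min(2)
m=((im.min(2)>125)&(s<30)).astype(np.uint8);m[:, :390]=0;m[:250]=0;m[330:]=0;m[:,470:]=0
ys,xs=np.where(m>0);print("pot px",xs.min(),xs.max(),ys.min(),ys.max())
print(plane("top",[[437.5,287]],100),plane("top",[[220,279]],110), viewer.camera_params("top")["t"])
# wrist view useful?
print([ -np.array(viewer.camera_params("top")["R"]).T@np.array(viewer.camera_params("top")["t"])])
E
```

```text
[185 253  50  40 462] [209.3008658  272.41991342]
bar (485.17755126953125, 164.2932891845703) (100.14274597167969, 14.38016414642334) 60.059173583984375 [485.28976172 163.91744242]
dir [-0.49562619 -0.86853594] -119.71105017404106
pot px 408 459 265 317
[[ 519.52033982 -241.78115104  100.        ]] [[484.67293206 163.61828554 110.        ]] [-74.01374705 601.52281109 948.17109407]
[array([ 402.12783292,  -31.03101191, 1050.55529742])]
```

Call:
jog_arm --motion '[[1,[2,-3.5,2],[0,0,0.14]],[1,[4,-7.5,4],[0,0,0.28]],[1,[6.5,-11.5,5],[0,0,0.42]],[1,[9,-15.5,5],[0,0,0.56]],[1,[11.5,-19.5,5],[0,0,0.7]]]' --newtons 60

```text
clock: 1.2
tool_pos: [358.7, 406.4, 282.0]
eef_rot: [-0.505, 3.1, 0.002]
ft_force: [1.1, -0.6, 0.4]
opening: 85.3
gripper_force: 0.0
```

Call:
jog_arm --motion '[[1,[2,-4,0],[0,0,0.14]],[1,[4.5,-8,0],[0,0,0.28]],[1,[7,-12,0],[0,0,0.42]],[1,[9.5,-16,0],[0,0,0.56]],[1,[11.7,-20,0],[0,0,0.7]]]'

```text
clock: 1.7
tool_pos: [471.9, 213.5, 281.6]
eef_rot: [-1.501, 2.759, 0.0]
ft_force: [0.9, -0.6, 0.3]
opening: 84.8
gripper_force: 0.0
```

Call:
jog_arm --motion '[[1,[0.5,-2,0],[0,0,0.03]],[1,[1,-4.4,0],[0,0,0.03]],[1,[1,-4.4,0],[0,0,0.03]],[1,[1,-4.4,0],[0,0,0.03]],[1,[1,-4.4,0],[0,0,0.03]]]'

```text
clock: 2.2
tool_pos: [480.8, 172.2, 281.4]
eef_rot: [-1.537, 2.74, 0.001]
ft_force: [-1.0, 0.3, 0.4]
opening: 85.5
gripper_force: 0.0
```

Call:
jog_arm --motion '[[1,[0.4,-0.8,-1],[0,0,0.024]],[1,[0.4,-0.8,-2],[0,0,0.024]],[1,[0.4,-0.8,-2],[0,0,0.024]],[1,[0.4,-0.8,-2],[0,0,0.024]],[1,[0.4,-0.8,-2],[0,0,0.024]]]'

```text
clock: 2.7
tool_pos: [485.0, 163.8, 261.6]
eef_rot: [-1.569, 2.722, 0.0]
ft_force: [0.7, -0.0, -0.2]
opening: 84.9
gripper_force: 0.0
```

Run:
```python
from h import *
im=viewer.camera("wrist");cv2.imwrite("pics/w1.png",im)
find(["wrist"],["key","vessel"])
s=r.sense();print(s["tool_pos"],s["eef_rot"],s["joints"])
```

```text
wrist key search_frame 0.87 [478. 158. 201.]
wrist key pinpoint 0.58 [480. 165.  20.]
wrist vessel search_frame 0.64 [477. 160. 111.]
wrist vessel pinpoint 0.79 [480. 163.   3.]
[485.12856337 163.31408039 261.53538481] [-1.56803110e+00  2.72185284e+00  1.66029513e-05] [-0.71205495  0.02714806  0.30860049  1.76442418 -0.00850527  1.35093196
  2.21439263]
```

View pics/w1.png

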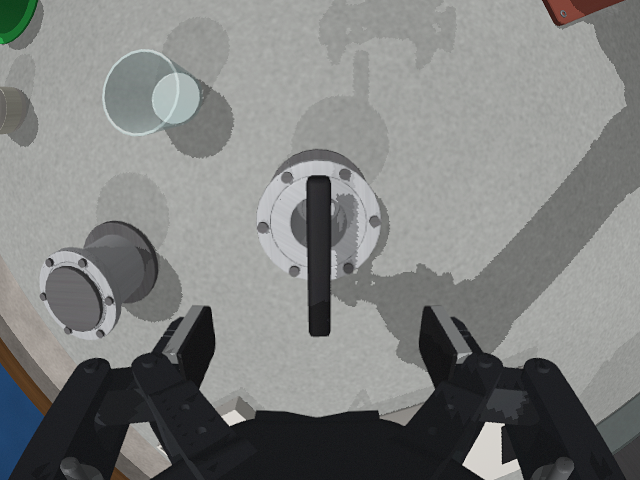

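The bar runs at column 318, rows 176–336, with the fingers symmetric about it and the axes parallel. I'll compute its centre along its length.

```bash
cat >> h.py <<'E'
def fish(uv,z):
    p=viewer.camera_params("wrist");R=np.array(p["R"]);o=-R.T@np.array(p["t"]).ravel();out=[]
    for u,v in uv:
        a=np.array([(u-p["cx"])/p["fx"],(v-p["cy"])/p["fy"]]);th=np.linalg.norm(a)+1e-9
        d=R.T@np.array([*(a/th*np.sin(th)),np.cos(th)]);out.append(o+d*(z-o[2])/d[2])
    return np.array(out)
E
python3 - <<'E'
from h import *
a=fish([(318.5,176),(319,336)],204);print(a,a.mean(0),np.linalg.norm(a[0]-a[1]))
f=fish([(257,214),(382,214),(319,160),(319,283)],110);print(f,)
E
```

```text
[[457.87568648 119.06306564 204.        ]
 [507.34004602 205.19286099 204.        ]] [482.60786625 162.12796331 204.        ] 99.32303112428748
[[522.65333161 131.44584748 110.        ]
 [434.07557348 182.84511793 110.        ]
 [456.89500465 119.11727508 110.        ]
 [509.41050237 209.90612238 110.        ]]
```

Call:
jog_arm --motion '[[1,[-0.1,-0.1,-2],[0,0,0]],[1,[-0.1,-0.1,-4.5],[0,0,0]],[1,[-0.1,-0.1,-7],[0,0,0]],[1,[-0.1,-0.1,-8.5],[0,0,0]],[0.2,[-0.1,-0.1,-8.5],[0,0,0]]]' --newtons 60

```text
clock: 3.45
tool_pos: [482.9, 161.7, 174.4]
eef_rot: [1.566, -2.719, -0.0]
ft_force: [-0.3, -0.2, 0.5]
opening: 73.5
gripper_force: 0.0
```

Call:
jog_arm --motion '[[-1,[0,0,0],[0,0,0]],[-1,[0,0,0],[0,0,0]],[-1,[0,0,0],[0,0,0]],[-1,[0,0,0],[0,0,0]],[-1,[0,0,0],[0,0,0]]]' --newtons 60

```text
clock: 3.95
tool_pos: [484.4, 162.5, 177.2]
eef_rot: [-1.568, 2.721, 0.0]
ft_force: [-1.1, 0.7, 6.4]
opening: 13.5
gripper_force: 58.8
```

Call:
jog_arm --motion '[[-1,[0,0,0],[0,0,-0.06]],[-1,[0,0,0],[0,0,-0.12]],[-1,[0,0,0],[0,0,-0.2]],[-1,[0,0,0],[0,0,-0.3]],[-1,[0,0,0],[0,0,-0.4]]]'

```text
clock: 4.45
tool_pos: [484.2, 162.8, 177.2]
eef_rot: [-0.991, 2.98, 0.001]
ft_force: [-2.7, 0.9, 6.2]
opening: 12.8
gripper_force: 59.1
```

Run:
```python
from h import *
s=r.sense();print(s["tool_pos"],s["eef_rot"],s["ft_force"],s["wrist_torque"])
```

```text
[484.1854498  162.75837926 177.16121974] [-9.90741419e-01  2.98035798e+00  1.20952432e-03] [-2.69882559  0.90215063  6.16127383] [0.22921523 0.75702408 0.19863152]
```

Call:
jog_arm --motion '[[-1,[0,0,0],[0,0,-0.08]],[-1,[0,0,0],[0,0,-0.16]],[-1,[0,0,0],[0,0,-0.24]],[-1,[0,0,0],[0,0,-0.32]],[-1,[0,0,0],[0,0,-0.4]]]'

```text
clock: 4.95
tool_pos: [484.0, 163.0, 177.2]
eef_rot: [-0.381, 3.118, 0.002]
ft_force: [-2.3, 1.0, 7.3]
opening: 13.3
gripper_force: 59.2
```

Run:
```python
from h import *
s=r.sense();print(s["tool_pos"],s["eef_rot"],s["ft_force"],s["wrist_torque"])
```

```text
[484.04568669 163.02864342 177.1994426 ] [-3.80599995e-01  3.11790474e+00  1.98275129e-03] [-2.34305094  0.99496006  7.30763906] [0.45181552 0.91521336 0.23402319]
```

Call:
jog_arm --motion '[[-1,[0,0,0],[0,0,-0.07]],[-1,[0,0,0],[0,0,-0.14]],[-1,[0,0,0],[0,0,-0.2]],[-1,[0,0,0],[0,0,-0.25]],[-1,[0,0,0],[0,0,-0.3]]]'

```text
clock: 5.45
tool_pos: [484.0, 163.2, 177.2]
eef_rot: [0.088, 3.14, 0.002]
ft_force: [-2.5, 1.9, 7.4]
opening: 13.0
gripper_force: 59.2
```

Run:
```python
from h import *
s=r.sense();print(s["eef_rot"],s["ft_force"],s["wrist_torque"])
```

```text
[8.75954203e-02 3.14009776e+00 2.46871004e-03] [-2.47712787  1.89013313  7.44356024] [0.59901367 1.03094065 0.23771555]
```

Call:
jog_arm --motion '[[-1,[0,0,0],[0,0,-0.02]],[-1,[0,0,0],[0,0,-0.04]],[-1,[0,0,0],[0,0,-0.06]],[-1,[0,0,0],[0,0,-0.08]],[-1,[0,0,0],[0,0,-0.1]]]'

```text
clock: 5.95
tool_pos: [484.0, 163.3, 177.2]
eef_rot: [0.242, 3.132, 0.003]
ft_force: [-3.0, 2.2, 7.7]
opening: 13.0
gripper_force: 59.2
```

Run:
```python
from h import *
s=r.sense();print(s["eef_rot"],s["ft_force"],s["wrist_torque"])
```

```text
[2.42226934e-01 3.13205647e+00 2.62066111e-03] [-3.03995511  2.21221788  7.6672562 ] [0.61623972 1.01420658 0.22853831]
```

Call:
jog_arm --motion '[[-1,[0,0,0],[0,0,-0.02]],[-1,[0,0,0],[0,0,-0.04]],[-1,[0,0,0],[0,0,-0.06]],[-1,[0,0,0],[0,0,-0.08]],[-1,[0,0,0],[0,0,-0.08]]]'

```text
clock: 6.45
tool_pos: [484.0, 163.3, 177.2]
eef_rot: [0.367, 3.12, 0.003]
ft_force: [-3.0, 2.3, 8.1]
opening: 12.7
gripper_force: 59.2
```

Run:
```python
from h import *
s=r.sense();print(s["eef_rot"],s["ft_force"],s["wrist_torque"])
```

```text
[3.67206417e-01 3.11998467e+00 2.75623254e-03] [-3.02431761  2.32625857  8.09383324] [0.67091632 0.99586633 0.2170454 ]
```

Call:
jog_arm --motion '[[-1,[0,0,0],[0,0,-0.02]],[-1,[0,0,0],[0,0,-0.04]],[-1,[0,0,0],[0,0,-0.06]],[-1,[0,0,0],[0,0,-0.06]],[-1,[0,0,0],[0,0,-0.06]]]'

```text
clock: 6.95
tool_pos: [484.0, 163.4, 177.3]
eef_rot: [0.459, 3.108, 0.003]
ft_force: [-1.9, 2.4, 6.6]
opening: 12.7
gripper_force: 59.2
```

Run:
```python
from h import *
s=r.sense();print(s["eef_rot"],s["ft_force"],s["wrist_torque"])
```

```text
[4.59288604e-01 3.10767404e+00 2.86264390e-03] [-1.90676283  2.3886006   6.57603709] [0.74747557 0.92252703 0.32566771]
```

Call:
jog_arm --motion '[[-1,[0,0,0],[0,0,-0.02]],[-1,[0,0,0],[0,0,-0.04]],[-1,[0,0,0],[0,0,-0.04]],[-1,[0,0,0],[0,0,-0.04]],[-1,[0,0,0],[0,0,-0.04]]]'

```text
clock: 7.45
tool_pos: [484.0, 163.4, 177.3]
eef_rot: [0.521, 3.098, 0.003]
ft_force: [-3.4, 1.3, 7.1]
opening: 12.9
gripper_force: 59.4
```

Run:
```python
from h import *
s=r.sense();print(s["eef_rot"],s["ft_force"],s["wrist_torque"])
im=viewer.camera("wrist");cv2.imwrite("pics/w2.png",im)
im=viewer.camera("top")[180:360,120:360];cv2.imwrite("pics/t2.png",cv2.resize(im,None,fx=3,fy=3))
```

```text
[5.20931091e-01 3.09795196e+00 2.79673808e-03] [-3.42504635  1.26162526  7.05361777] [0.67265355 0.9942762  0.4278193 ]
```

View pics/w2.png

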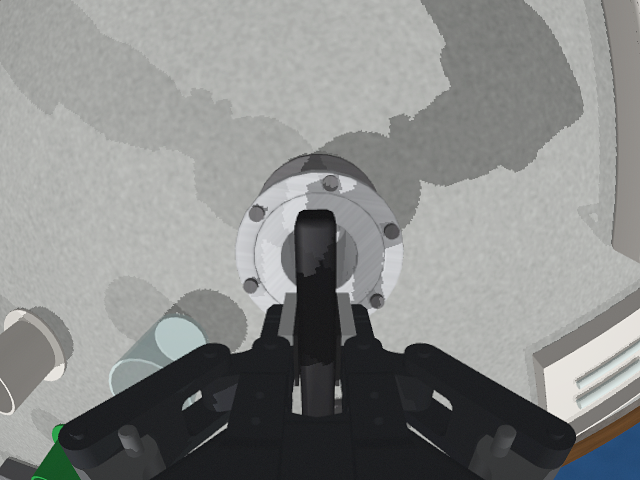

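The bar is still square in the pads at column 318. The torque doubled at about 1.38 rad, so the nut is at its stop. I'll ease back, then draw the key up.

Call:
jog_arm --motion '[[-1,[0,0,0],[0,0,0.05]],[-1,[0,0,0],[0,0,0.1]],[-1,[0,0,0],[0,0,0.15]],[-1,[0,0,0],[0,0,0.15]],[-1,[0,0,0.3],[0,0,0.15]]]' --newtons 80

```text
clock: 8.05
tool_pos: [483.4, 162.7, 179.1]
eef_rot: [-0.289, -3.127, -0.001]
ft_force: [-0.6, 2.1, -4.6]
opening: 12.6
gripper_force: 77.9
```

Call:
jog_arm --motion '[[-1,[0,0,0.5],[0,0,0]],[-1,[0,0,1],[0,0,0]],[-1,[0,0,1.5],[0,0,0]],[-1,[0,0,2],[0,0,0]],[-1,[0,0,2.5],[0,0,0]]]'

```text
clock: 8.55
tool_pos: [484.4, 161.7, 204.9]
eef_rot: [0.29, 3.128, -0.0]
ft_force: [-0.1, 0.7, -2.6]
opening: 12.5
gripper_force: 78.2
```

Call:
jog_arm --motion '[[-1,[0,0,1.5],[0,0,0]],[-1,[0,0,3.5],[0,0,0]],[-1,[0,0,5.5],[0,0,0]],[-1,[0,0,7.5],[0,0,0]],[-1,[0,0,9],[0,0,0]]]'

```text
clock: 9.05
tool_pos: [484.5, 161.9, 296.0]
eef_rot: [0.29, 3.127, 0.001]
ft_force: [0.6, 0.4, -3.1]
opening: 12.5
gripper_force: 78.3
```

Run:
```python
from h import *
s=r.sense();print(s["tool_pos"],s["ft_force"],s["wrist_torque"],s["joints"])
viewer.camera("wrist");viewer.camera("side")
cv2.imwrite("pics/s3.png",viewer.camera("side")[60:300,100:420])
find(["wrist","side"],["key","holder"])
```

```text
[484.45830638 161.90023946 296.00955821] [ 0.58171199  0.38585106 -3.10291341] [-0.01458047 -0.01014976  0.02629846] [-0.76974898  0.00734187  0.36490326  1.71377848 -0.00243891  1.41961654
  0.98111287]
wrist key search_frame 0.89 [466. 161. 322.]
wrist holder search_frame 0.87 [ 518. -218.   53.]
wrist holder search_frame 0.63 [ 696. -280.   55.]
wrist holder pinpoint 0.9 [ 710. -305.   -1.]
wrist holder pinpoint 0.78 [ 521. -244.   -2.]
side key search_frame 0.94 [487. 160. 267.]
side key search_frame 0.19 [481. 133.  72.]
side key pinpoint 0.71 [491. 164. 140.]
side holder search_frame 0.98 [ 702. -322.   57.]
side holder search_frame 0.74 [ 518. -266.   53.]
side holder pinpoint 0.85 [ 519. -241.   -0.]
side holder pinpoint 0.62 [ 710. -303.    0.]
```

View pics/s3.png

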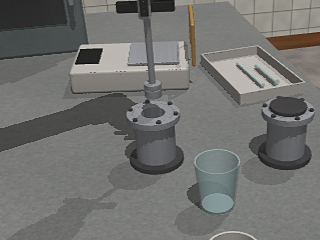

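The key is clear of the vessel and upright, with its socket end near (153,88) in the crop. Now to the pot at (520,-242).

Call:
jog_arm --motion '[[-1,[0,-1,0],[0,0,0]],[-1,[0.3,-3,0],[0,0,0]],[-1,[0.6,-6,0],[0,0,0]],[-1,[0.9,-9.5,0],[0,0,0]],[-1,[1.2,-13,0],[0,0,0]]]'

```text
clock: 10.1
tool_pos: [495.9, 30.1, 294.3]
eef_rot: [0.29, 3.128, -0.0]
ft_force: [0.9, -0.4, -1.8]
opening: 12.9
gripper_force: 78.2
```

Call:
jog_arm --motion '[[-1,[0.3,-3.5,0],[0,0,0]],[-1,[0.6,-7,0],[0,0,0]],[-1,[1,-10.5,0],[0,0,0]],[-1,[1.3,-14,0],[0,0,0]],[-1,[1.6,-17.5,0],[0,0,0]]]'

```text
clock: 10.6
tool_pos: [511.5, -145.0, 294.4]
eef_rot: [0.29, 3.128, 0.0]
ft_force: [0.4, -0.4, -2.8]
opening: 12.4
gripper_force: 78.2
```

Call:
jog_arm --motion '[[-1,[0.3,-3.5,0],[0,0,0]],[-1,[0.5,-6.5,0],[0,0,0]],[-1,[0.7,-8.5,0],[0,0,0]],[-1,[0.8,-9.9,0],[0,0,0]],[-1,[0.8,-9.9,0],[0,0,0]]]'

```text
clock: 11.1
tool_pos: [518.9, -244.8, 294.3]
eef_rot: [-0.296, -3.127, 0.002]
ft_force: [-0.3, 0.4, -2.3]
opening: 12.8
gripper_force: 78.3
```

Run:
```python
from h import *
viewer.camera("wrist");
cv2.imwrite("pics/w4.png",viewer.camera("wrist"))
cv2.imwrite("pics/s4.png",viewer.camera("side")[100:480,150:600])
s=r.sense();print(s["tool_pos"],s["eef_rot"],s["ft_force"])
find(["wrist","side"],["key","holder"])
```

```text
[ 519.96163938 -241.25362369  294.20136507] [-2.89109823e-01 -3.12801291e+00 -6.49625720e-04] [ 0.39191958  0.80382119 -2.55254961]
wrist key search_frame 0.74 [ 500. -242.  319.]
wrist holder search_frame 0.83 [ 514. -237.    8.]
wrist holder search_frame 0.63 [ 750. -307.   80.]
wrist holder pinpoint 0.86 [ 523. -244.   -1.]
side key search_frame 0.61 [ 521. -244.  275.]
side key pinpoint 0.74 [ 523. -240.  138.]
side holder search_frame 0.8 [ 699. -322.   54.]
side holder search_frame 0.69 [ 514. -271.   50.]
side holder pinpoint 0.91 [ 709. -306.   -5.]
side holder pinpoint 0.87 [ 518. -246.   -2.]
```

View pics/s4.png

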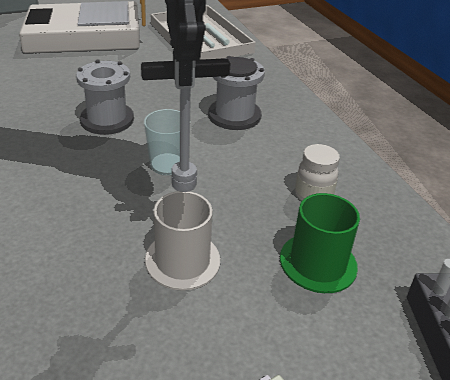

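View pics/w4.png

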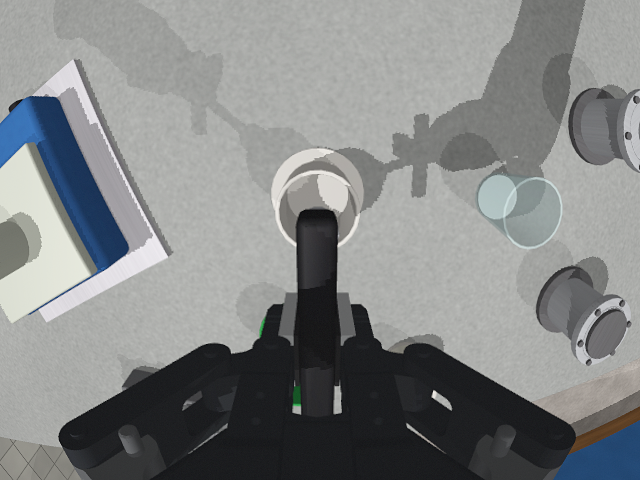

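In both views the key is upright over the white pot; in the wrist view the rim spans columns 275–361, centred on the key. Lowering.

Call:
jog_arm --motion '[[-1,[0,0,-1],[0,0,0]],[-1,[0,0,-2.5],[0,0,0]],[-1,[0,0,-4],[0,0,0]],[-1,[0,0,-5.5],[0,0,0]],[-1,[0,0,-7],[0,0,0]]]'

```text
clock: 12.15
tool_pos: [519.7, -241.7, 222.5]
eef_rot: [-0.29, -3.127, -0.0]
ft_force: [-0.8, 0.5, -1.1]
opening: 12.4
gripper_force: 78.3
```

Call:
jog_arm --motion '[[-1,[0,0,-1.5],[0,0,0]],[-1,[0,0,-3],[0,0,0]],[-1,[0,0,-4],[0,0,0]],[-1,[0,0,-5],[0,0,0]],[-1,[0,0,-5.5],[0,0,0]]]'

```text
clock: 12.65
tool_pos: [519.9, -241.8, 168.3]
eef_rot: [-0.29, -3.127, 0.0]
ft_force: [0.0, 0.2, -1.8]
opening: 12.4
gripper_force: 78.2
```

Call:
jog_arm --motion '[[-1,[0,0,-0.2],[0,0,0]],[-1,[0,0,-0.4],[0,0,0]],[-1,[0,0,-0.5],[0,0,0]],[-1,[0,0,-0.5],[0,0,0]],[-1,[0,0,-0.5],[0,0,0]]]'

```text
clock: 13.15
tool_pos: [520.2, -241.9, 164.6]
eef_rot: [0.29, 3.128, -0.0]
ft_force: [0.3, 0.1, -1.9]
opening: 12.7
gripper_force: 78.2
```

Nothing has touched yet, so I'll lower a little more to find the floor.

Call:
jog_arm --motion '[[-1,[0,0,-0.1],[0,0,0]],[-1,[0,0,-0.2],[0,0,0]],[-1,[0,0,-0.3],[0,0,0]],[-1,[0,0,-0.3],[0,0,0]],[-1,[0,0,-0.3],[0,0,0]]]'

```text
clock: 13.65
tool_pos: [520.0, -241.9, 161.3]
eef_rot: [-0.29, -3.128, 0.0]
ft_force: [1.0, -0.1, -1.8]
opening: 12.3
gripper_force: 78.2
```

Call:
jog_arm --motion '[[-0.6,[0,0,-0.1],[0,0,0]],[-0.5,[0,0,-0.1],[0,0,0]],[-0.3,[0,0,-0.1],[0,0,0]],[0,[0,0,-0.1],[0,0,0]],[0.4,[0,0,-0.1],[0,0,0]]]'

```text
clock: 14.15
tool_pos: [520.1, -241.9, 160.4]
eef_rot: [0.29, 3.128, -0.0]
ft_force: [0.6, -0.3, -0.7]
opening: 56.1
gripper_force: 0.0
```

Call:
jog_arm --motion '[[1,[0,0,0],[0,0,0]],[1,[0,0,0],[0,0,0]],[1,[0,0,0],[0,0,0]],[1,[0,0,0.5],[0,0,0]],[1,[0,0,1],[0,0,0]]]'

```text
clock: 14.65
tool_pos: [520.0, -241.8, 170.7]
eef_rot: [-0.29, -3.128, 0.0]
ft_force: [0.3, 1.1, 0.6]
opening: 85.4
gripper_force: 0.0
```

Run:
```python
from h import *
cv2.imwrite("pics/w5.png",viewer.camera("wrist"))
viewer.camera("side")
s=r.sense();print(s["opening"],s["ft_force"])
find(["wrist","side"],["key"])
```

```text
85.07219062670274 [0.0962185  0.27268435 0.7313773 ]
wrist key search_frame 0.6 [ 507. -242.  182.]
side key search_frame 0.89 [ 519. -247.  173.]
```

View pics/w5.png

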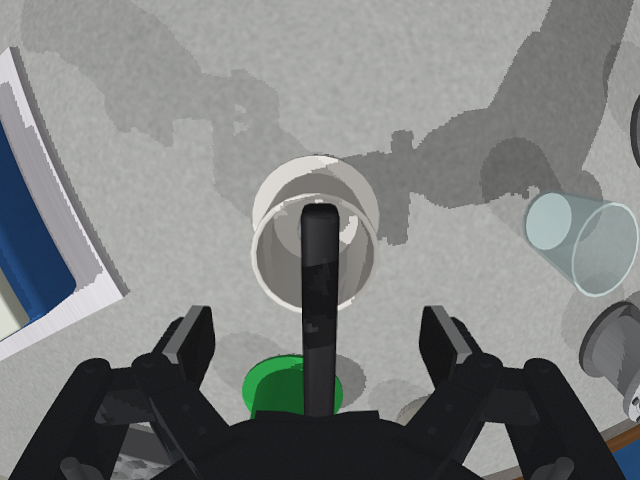

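The key stands on its own at column 320 and the fingers are clear of it. I'll retreat straight up.

Call:
jog_arm --motion '[[1,[0,0,1],[0,0,0]],[1,[0,0,3],[0,0,0]],[1,[0,0,6],[0,0,0]],[1,[0,0,9],[0,0,0]],[1,[0,0,12],[0,0,0]]]'

```text
clock: 15.45
tool_pos: [519.8, -242.0, 292.2]
eef_rot: [0.29, 3.128, -0.0]
ft_force: [1.0, 0.0, -0.1]
opening: 85.3
gripper_force: 0.0
```

Call:
jog_arm --motion '[[1,[0,0,0],[0,0,0]],[1,[0,0,0],[0,0,0]],[1,[0,0,0],[0,0,0]],[1,[0,0,0],[0,0,0]],[1,[0,0,0],[0,0,0]]]'

```text
clock: 15.95
tool_pos: [519.7, -241.6, 289.5]
eef_rot: [-0.29, -3.127, -0.0]
ft_force: [0.4, -0.5, 0.2]
opening: 85.2
gripper_force: 0.0
```

Run:
```python
from h import *
cv2.imwrite("pics/s6.png",viewer.camera("side")[100:480,150:600])
find(["side"],["key"])
s=r.sense();print(s["clock"],s["tool_pos"])
```

```text
side key search_frame 0.56 [ 524. -245.  172.]
16.1 [ 519.95204434 -241.78732985  289.96795493]
```

View pics/s6.png

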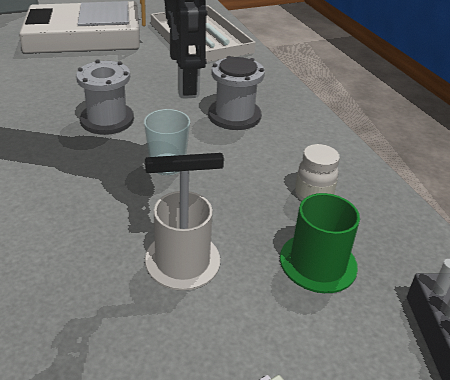

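The key stands upright in the white pot, with its bar at about (185,162), and the gripper is well clear.

```bash
python3 -c "
from rig import close_job
print(close_job())"
```

```text
the job is handed in; nothing more can be done
None
```

I turned the nut until the torque rose sharply at its stop, stood the key upright in the white pot with the gripper clear, and handed the job in at about 16 s; no verdict was returned.

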